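Pack the drinks caddy: coasters from the drying rack, tumblers nested in one stack

TASK

Pack the drinks caddy: draw both cork coasters straight up out of the drying rack and stand each on edge, fully down, in a slot of its own in the caddy, and nest all the loose steel tumblers, one inside another, in the tumbler that already stands in the caddy. Lower each tumbler gently until it just sits; never drop it in or press it tight. Leave the other things on the worktop alone.

Things in the scene. Friction and masses are not known exactly. Their poses are not given: they have to be found in the camera images.
- caddy: open wooden drinks caddy, fixed to the worktop, 200 x 118 mm, walls 50 mm high, floor 8 mm thick. Origin: centre of its underside; x along its length, z up. The half toward -x holds two slots for coasters; in the half toward +x a steel tumbler, the same as the loose ones, is fixed standing on the caddy's floor.
- caddy_tumbler (a point): centre of the mouth of the tumbler fixed in the caddy (96 mm above the worktop), 54.5 mm from the caddy's origin along its +x. Mind the room: a solid ball-shaped pendant lamp, 200 mm across, hangs at about x 0.29, y -0.02, its lowest point 0.59 m above the worktop; keep elbow and forearm clear of it
- rack: low wooden drying rack, fixed, 79 x 96 mm, two slotted rails 51 mm high; two slots 40 mm apart along its x, each 11 mm wide, their floor 10 mm above the worktop; a coaster stands on edge in each, across its x. Origin: centre of the underside
- caddy_slot0 (a point): bottom centre of caddy slot 0, 8 mm above the worktop; the slot is 12 mm wide along the caddy's x, 42 mm deep, open in the middle (blocks along both long walls make it) and 102 mm long across the caddy; the slots are 40 mm apart, empty at the start
- caddy_slot1 (a point): bottom centre of caddy slot 1, 8 mm above the worktop; the slot is 12 mm wide along the caddy's x, 42 mm deep, open in the middle (blocks along both long walls make it) and 102 mm long across the caddy; the slots are 40 mm apart, empty at the start
- coaster_0_mid (a point): centre of a square cork coaster, 95 x 95 mm, 9 mm thick, 0.05 kg; its z axis is the thickness direction and is level while the coaster stands on edge. Starts on edge in a slot of the drying rack, its upper edge 105 mm above the worktop; standing right down in a caddy slot its upper edge is 103 mm above the worktop
- coaster_1_mid (a point): centre of a square cork coaster, 95 x 95 mm, 9 mm thick, 0.05 kg; its z axis is the thickness direction and is level while the coaster stands on edge. Starts on edge in a slot of the drying rack, its upper edge 105 mm above the worktop; standing right down in a caddy slot its upper edge is 103 mm above the worktop
- tumbler_0_mid (a point): centre, half-way up, of a loose tapered steel tumbler: 88 mm tall, 65 mm across the rim, 47 mm across the foot, wall 2.6 mm, inner floor 38 mm above its underside, 0.16 to 0.26 kg; z up. One lowered into another comes to stand on the other's inner floor, 38 mm higher than it, the top 38 mm showing; sideways play is then about 1 mm, 0.1 mm more per mm higher. Two or three are there
- tumbler_1_mid (a point): centre, half-way up, of a loose tapered steel tumbler: 88 mm tall, 65 mm across the rim, 47 mm across the foot, wall 2.6 mm, inner floor 38 mm above its underside, 0.16 to 0.26 kg; z up. One lowered into another comes to stand on the other's inner floor, 38 mm higher than it, the top 38 mm showing; sideways play is then about 1 mm, 0.1 mm more per mm higher. Two or three are there
- tumbler_2_mid (a point): centre, half-way up, of a loose tapered steel tumbler: 88 mm tall, 65 mm across the rim, 47 mm across the foot, wall 2.6 mm, inner floor 38 mm above its underside, 0.16 to 0.26 kg; z up. One lowered into another comes to stand on the other's inner floor, 38 mm higher than it, the top 38 mm showing; sideways play is then about 1 mm, 0.1 mm more per mm higher. Two or three are there
- salt_shaker: salt shaker, 44 mm across, 90 mm tall, loose, to be left alone; origin at its underside
- egg_timer: red egg timer, 66 mm across, 59 mm tall, loose, to be left alone; origin at its underside
- lemon_a: lemon, 72 x 55 x 56 mm, loose, to be left alone; origin at its underside
- garlic: garlic bulb, 50 mm, loose, to be left alone; origin at its underside
- tea_light: tea light, 38 mm across, 15 mm tall, loose, to be left alone; origin at its underside

How it is judged:
By the outcome, as a careful person would: the job done as asked, in the order asked, and still so for the second after the job is handed in, with the robot touching nothing.
Of tumbler_0, tumbler_1, tumbler_2 only 2 to 3 are there at a start; the rules pass over those that are not, and their reading is None.
At some moment in a run one of tumbler_0, tumbler_1, tumbler_2 may be knocked a few centimetres aside while the robot is not near it.
It also fails if it takes over 208 s, if anything falls off the work surface, if the arm or the gripper's body presses on something with over 40 N, if the wrist force passes 120 N, or if a joint passes its speed limit or range.

ROBOT

A 6-joint arm with a two-finger parallel gripper is mounted at the origin on a cart in front of the work surface, level with it; the furniture and walls round the work are solid. World frame = base frame: x ahead of the robot, y to its left, z up, the work surface at z = 0. Lengths are in m, angles in rad, forces in N, time in s.
With the tool pointing down it reaches from about 0.25 to 0.775 m from the base axis. Payload 4 kg.
Tool frame: the origin (TCP) lies on the centre line of the jaws, within the pads' length; the fingertips stand 8 mm ahead of it and the grasp point (between the pads) lies 11 mm behind it (env.finger_overhang is the distance from the TCP to the fingertips, in m); z points along the fingers, y is the line along which they close (so a half turn about z gives the same grasp; the last joint's range is limited). The gripper opens to 94 mm and grips with 3 to 60 N. Pads are 16 mm wide; open, the fingers measure 119 mm over their backs; the gripper's body (75 mm by 177 mm) begins 78 mm behind the grasp point.
Start: joints at [1.071, 0.087, 1.371, -0, 1.684, -0.103], TCP at [0.213, 0.507, 0.187] pointing down, gripper open.
Joint ranges: [-3.1, 3.1], [-0.76, 2.03], [0.27, 2.55], [-1.08, 4.22], [0.17, 2.65], [-2.57, 2.57]. Speed limits (rad/s): [2.79, 2.79, 3.14, 3.14, 3.14, 3.14].

INTERFACE

Orientations are given as a unit quaternion [x, y, z, w].
In Python, from cell import env gives the robot as it stands. The module is installed in compiled form; this text tells all that it offers.
- The arm moves only by the tool arm_command, never from a script. Its argument "increments" is text: rows parted by semicolons, each of 7 numbers parted by spaces: the shift along the world's x, y, z in cm, then the turn, a rotation vector about the world's x, y, z in rad, then the opening, from -1 (shut) to 1 (fully open). A call has 1 to 20 rows; each row is the pose to reach, as a shift and turn from the pose commanded when the call began; what a row does not reach only later rows make up. A row lasts 1/10 s, in which the tool goes at most 50 mm and 8.59 degrees, less where a joint would pass 70% of its speed; a pose out of reach is approached as far as the arm can. A call with a gripper value outside its range is refused whole. The fingers move at their own pace and stop on an object; "grip_force" is the grip in N (left out, the last holds). Time passes only in rows, so rows that repeat a pose let the fingers close. It gives the time, the measured TCP pose, the force, the opening and the grip force at its end, in the units of the state.
- env.get_state(): the state, without advancing time (a new reading comes with each control period).
- env.get_image(name): name is "scene" or "top" or "wrist"; returns a dict with "image" (400x640x3 uint8, blue, green, red), "intrinsics" (3x3 intrinsics, pixels), "extrinsics" (4x4, takes a point from camera to world coordinates); the wrist camera has in their place "T_tool_cam" (4x4, takes a point from camera to tool coordinates, whose origin is the TCP and whose axes are the flange's). Camera axes: x right, y down, z forward; pixel columns grow to the right and rows downward; lengths in m; the calibration is good to about 2 mm. A picture is of the moment at which its call begins: read the wrist's pose just before it. There is no depth.
- env.hand_in(): hands the job in; it is judged then, once.
Trained networks look in a picture, given as the dict that the camera call returned (one of the last four; its "shot" number tells which), for a name from the list of things; names that differ only in an ending like _2 or _b are one class to them, and where a whole thing is asked for, a point or a joint stands for the part that bears it (a point fixed in the world has none). Each returns a list of dicts, best first, with "confidence" (0 to 1); they miss things now and then, are a little off and sometimes report something else, mostly with a low value. They report only what shows in the picture. A call takes as long as a camera call.
- env.find_in(query, picture): "rect" ([left, top, right, bottom] in pixels, round what is visible of it).
The state is a dict: "t": time; "qpos": joint angles; "joint_vel": joint speeds; "effort": joint torques, N m; "position": TCP position; "tool_rot": TCP orientation; "ft_force": force on the tool from outside, world axes, zero at the start; "torque": the same for the moment, N m; "grip_width": finger opening in m; "gripper_force": force on a finger pad.
Only numpy, scipy, OpenCV 4.12 (cv2) and the standard library are available. Lean on these libraries where they do the work, as an engineer would, in place of code of your own. Each camera call takes 0.05 s, during which the arm holds its last target. There are 200 camera calls.

## Working session

There is one attempt and no reset: what is moved stays moved. The work goes in short steps, Python scripts to look and compute and a tool call to move; the robot and the scene stay as the last step left them, time stands still between calls to the robot, and variables do not carry over. Pictures are saved under pics/ and viewed, at most 17 in all, crops included, and the job is handed in when it is done.

Besides the shell and the picture viewer there is one more tool, called after "Request:" by a JSON object that holds its "op" and its "data". arm_command: Moves the arm, as the interface text tells. Its arguments: {"type":"object","properties":{"increments":{"type":"string"},"grip_force":{"type":"number"}},"required":["increments"]}

```bash
mkdir -p pics
python3 - <<'E'
from cell import env
import cv2,numpy as np
s=env.get_state();print(s['t'],s['position'],s['tool_rot'],s['grip_width'])
for n in("scene","top"):
    p=env.get_image(n);cv2.imwrite(f"pics/{n}0.png",p["image"])
    print(n,np.round(p["intrinsics"],1).tolist(),np.round(p["extrinsics"],3).tolist())
    for q in["caddy","rack","coaster_0_mid","tumbler_0_mid","caddy_tumbler","caddy_slot0","salt_shaker","egg_timer","lemon_a","garlic","tea_light"]:
        print(q,[(np.round(d["rect"]).astype(int).tolist(),round(d["confidence"],2)) for d in env.find_in(q,p)])
E
```

```text
0.0 [0.2122639  0.50676329 0.18562865] [ 1.97074958e-01  9.80387834e-01 -1.02617629e-03 -3.20320509e-04] 0.09391964899373575
scene [[375.3, 0.0, 322.2], [0.0, 375.3, 199.3], [0.0, 0.0, 1.0]] [[0.683, -0.578, 0.446, 0.116], [-0.73, -0.526, 0.437, -0.107], [-0.018, -0.624, -0.781, 0.746], [0.0, 0.0, 0.0, 1.0]]
caddy [([260, 144, 341, 200], 0.75), ([323, 278, 343, 301], 0.62)]
rack [([294, 198, 339, 240], 0.84)]
coaster_0_mid [([313, 182, 332, 230], 0.73), ([244, 208, 274, 249], 0.32)]
tumbler_0_mid [([293, 222, 325, 266], 0.67), ([263, 143, 341, 200], 0.43)]
caddy_tumbler [([260, 143, 343, 198], 0.76)]
caddy_slot0 [([257, 144, 344, 200], 0.79), ([350, 280, 374, 306], 0.7)]
salt_shaker [([351, 238, 372, 271], 0.86)]
egg_timer [([361, 204, 391, 238], 0.83), ([292, 223, 325, 265], 0.55)]
lemon_a [([395, 204, 418, 226], 0.95)]
garlic [([352, 283, 373, 308], 0.82)]
tea_light [([323, 279, 346, 298], 0.5), ([363, 202, 390, 237], 0.44)]
top [[520.6, 0.0, 323.5], [0.0, 520.6, 191.8], [0.0, 0.0, 1.0]] [[0.029, -0.995, 0.098, 0.408], [-1.0, -0.029, -0.002, 0.266], [0.005, -0.097, -0.995, 1.051], [0.0, 0.0, 0.0, 1.0]]
caddy [([201, 116, 316, 219], 0.87), ([264, 247, 302, 287], 0.34)]
rack [([294, 178, 343, 235], 0.69), ([200, 114, 316, 222], 0.41)]
coaster_0_mid [([313, 174, 342, 223], 0.53)]
tumbler_0_mid [([333, 230, 365, 265], 0.6), ([202, 115, 317, 223], 0.32)]
caddy_tumbler [([200, 119, 321, 220], 0.96), ([314, 175, 342, 221], 0.66), ([292, 181, 345, 234], 0.58)]
caddy_slot0 [([198, 115, 317, 223], 0.69), ([332, 230, 363, 267], 0.4)]
salt_shaker [([386, 204, 411, 229], 0.92)]
egg_timer [([358, 146, 393, 181], 0.67)]
lemon_a [([381, 118, 411, 154], 0.81)]
garlic [([408, 239, 435, 266], 0.93)]
tea_light [([380, 253, 396, 272], 0.52)]
```

Run:
```python
import cv2
a=cv2.imread("pics/top0.png")[90:310,170:470];cv2.imwrite("pics/top0c.png",cv2.resize(a,(800,586),interpolation=cv2.INTER_CUBIC))
a=cv2.imread("pics/scene0.png")[120:330,200:480];cv2.imwrite("pics/sc0c.png",cv2.resize(a,(800,600),interpolation=cv2.INTER_CUBIC))
```

```text
(no output)
```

View pics/top0c.png

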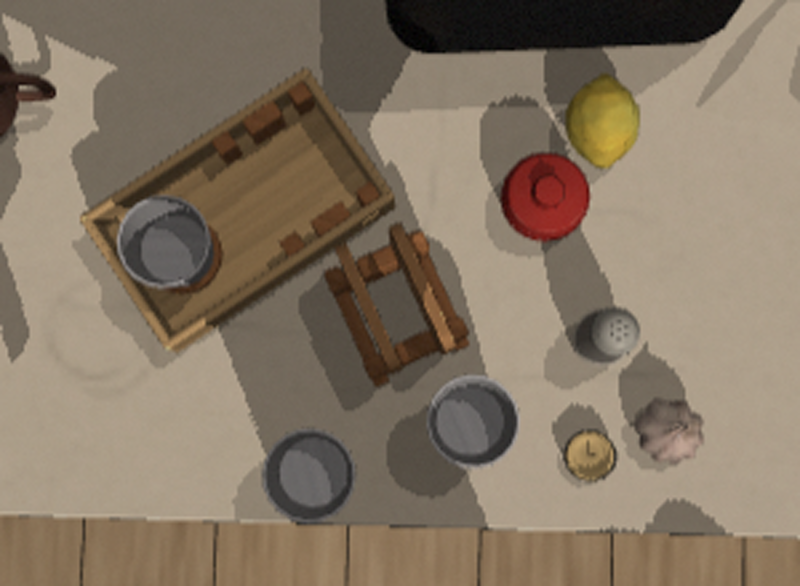

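View pics/sc0c.png

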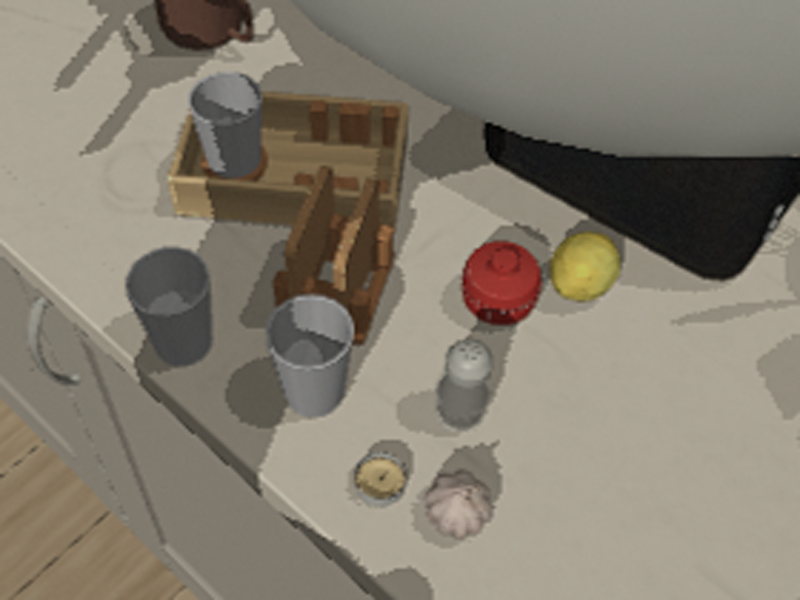

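The top view shows two loose tumblers, with rims at about (286,268) and (347,248). The caddy tumbler's rim is at (231,180). Both coasters are in the rack around (307–330, 200), and the caddy is at about (259,168). I'll check the full frame for a third tumbler.

```bash
cat > h.py <<'E'
from cell import env
import cv2,numpy as np
from scipy.spatial.transform import Rotation as R
def cam(n):
    s=env.get_state();p=env.get_image(n)
    if n=="wrist":
        T=np.eye(4);T[:3,:3]=R.from_quat(s["tool_rot"]).as_matrix();T[:3,3]=s["position"];p["extrinsics"]=T@p["T_tool_cam"]
    return p
def ray(p,uv,z):
    E=p["extrinsics"];d=E[:3,:3]@np.linalg.solve(p["intrinsics"],[uv[0],uv[1],1.]);return E[:3,3]+d*(z-E[2,3])/d[2]
def proj(p,X):
    E=p["extrinsics"];c=E[:3,:3].T@(np.asarray(X)-E[:3,3]);q=p["intrinsics"]@c;return q[:2]/q[2]
def find(p,q): return [(np.round(d["rect"]).astype(int).tolist(),round(d["confidence"],2)) for d in env.find_in(q,p)]
E
python3 - <<'E'
from h import *
p=cam("top")
f=lambda c,z:np.round(ray(p,(170+c[0]*.375,90+c[1]*.375),z),4)
for n,c,z in [("tA",(309,475),.088),("tB",(473,421),.088),("ct",(164,241),.096),("c1",(308,70),.05),("c2",(393,196),.05),("c3",(173,348),.05),("c4",(84,217),.05),
 ("co0a",(340,247),.105),("co0b",(392,362),.105),("co1a",(397,228),.105),("co1b",(462,343),.105),("edge",(309,520),0),("salt",(620,333),.09)]: print(n,f(c,z))
w=cam("wrist");print(w["T_tool_cam"].round(3).tolist(),w["intrinsics"].round(1).tolist())
E
```

```text
tA [0.3601 0.3284 0.088 ]
tB [0.4001 0.2167 0.088 ]
ct [0.5179 0.4338 0.096 ]
c1 [0.6526 0.3421 0.05  ]
c2 [0.561  0.2769 0.05  ]
c3 [0.4459 0.4319 0.05  ]
c4 [0.539  0.5007 0.05  ]
co0a [0.5162 0.3115 0.105 ]
co0b [0.4386 0.2736 0.105 ]
co1a [0.5305 0.2729 0.105 ]
co1b [0.4529 0.2263 0.105 ]
edge [0.3224 0.3329 0.    ]
salt [0.4636 0.1164 0.09  ]
[[0.001, -0.964, -0.267, 0.079], [1.0, 0.001, -0.0, 0.0], [0.0, -0.267, 0.964, -0.198], [0.0, 0.0, 0.0, 1.0]] [[339.1, 0.0, 314.0], [0.0, 339.1, 196.4], [0.0, 0.0, 1.0]]
```

View pics/top0.png

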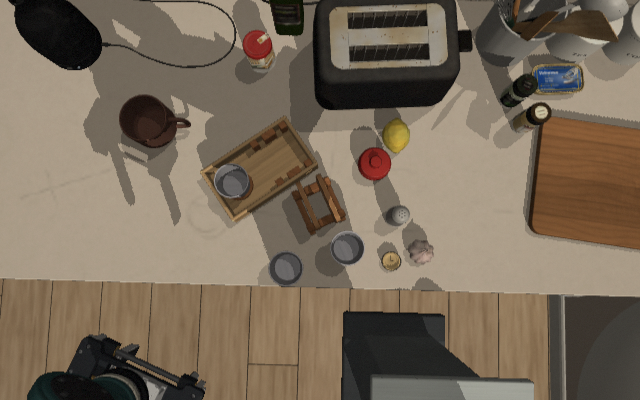

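Only two loose tumblers are there. The caddy's +x points along about 126°, and the coasters' thickness direction is about 118–120°. I'll move over them for a close look with the wrist camera.

Request:
{"op": "arm_command", "data": {"increments": "5 -3 5 0 0 0.15 1;10 -7 7 0 0 0.3 1;14 -10 8 0 0 0.45 1;18 -13 8 0 0 0.6 1;22 -16 8 0 0 0.75 0;26 -18 8 0 0 0.85 -0.4;29 -20 8 0 0 0.92 -0.4;29 -20 8 0 0 0.92 -0.4;29 -20 8 0 0 0.92 -0.4;29 -20 8 0 0 0.92 -0.4;29 -20 8 0 0 0.92 -0.4;29 -20 8 0 0 0.92 -0.4"}}

```text
t: 2.5
position: [0.5015, 0.3083, 0.2672]
tool_rot: [-0.26, 0.966, 0.0, 0.0]
ft_force: [-0.0, 0.1, -0.6]
grip_width: 0.0334
gripper_force: 0.0
```

Run:
```python
from h import *
s=env.get_state();print(s["t"],s["position"].round(4),R.from_quat(s["tool_rot"]).as_matrix().round(4).tolist(),s["grip_width"],np.round(s["qpos"],2))
w=cam("wrist");im=w["image"];cv2.imwrite("pics/w1.png",im)
cv2.imwrite("pics/w1b.png",cv2.resize(im,(800,500),interpolation=cv2.INTER_CUBIC))
for q in["caddy","rack","coaster_0_mid","tumbler_0_mid","caddy_tumbler"]:print(q,find(w,q))
```

```text
2.5 [0.5015 0.3083 0.2672] [[-0.8652, -0.5014, 0.0003], [-0.5014, 0.8652, 0.0006], [-0.0006, 0.0003, -1.0]] 0.0333842369464044 [ 0.45  0.17  1.12  0.    1.85 -1.64]
caddy [([308, 105, 323, 191], 0.71), ([272, 172, 430, 274], 0.63)]
rack [([263, 98, 334, 173], 0.9)]
coaster_0_mid [([268, 100, 285, 186], 0.92), ([271, 172, 429, 278], 0.7), ([169, 0, 201, 8], 0.24)]
tumbler_0_mid [([255, 9, 318, 82], 0.55)]
caddy_tumbler [([271, 173, 427, 278], 0.6)]
```

View pics/w1b.png

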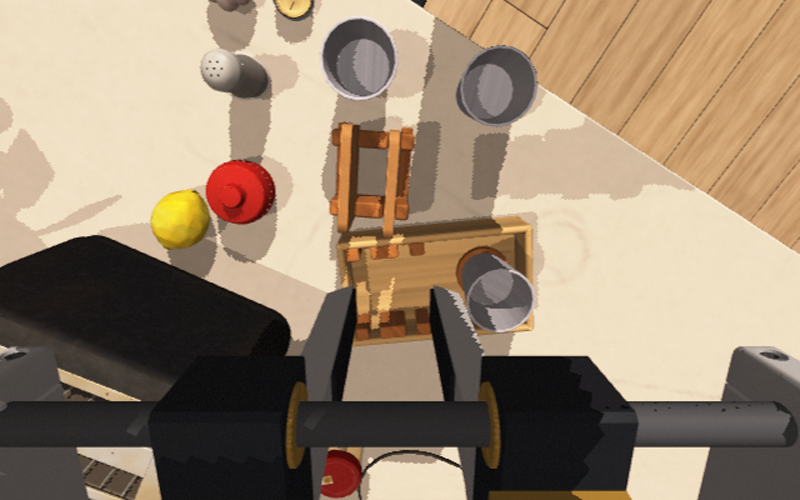

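The coaster tops look almost parallel to the tool x axis. They run from about (277,99) to (274,185) and from about (315,103) to (312,188) in native pixels. The caddy's near edge is at (275,192)–(424,173).

Run:
```python
from h import *
im=cv2.imread("pics/w1.png")
a=cv2.resize(im[85:285,245:445],(800,800),interpolation=cv2.INTER_CUBIC)
cv2.imwrite("pics/w1c.png",a[:600]);
```

```text
(no output)
```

View pics/w1c.png

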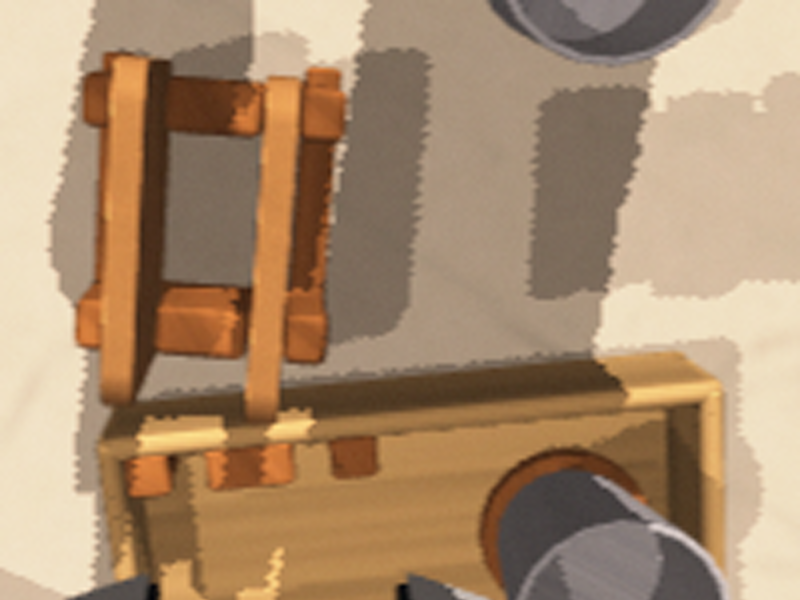

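Run:
```python
from h import *
s=env.get_state();Rm=R.from_quat(s["tool_rot"]).as_matrix();T=s["position"]
w=cam("wrist")
f=lambda c,z:ray(w,(245+(c[0]+.5)/4-.5,85+(c[1]+.5)/4-.5),z)
P={}
for n,c,z in [("L0",(130,55),.105),("L1",(117,402),.105),("R0",(283,77),.105),("R1",(262,416),.105),("cl",(100,445),.05),("cr",(722,385),.05),("s0",(189,460),.05),("s1",(312,452),.05)]:
    P[n]=f(c,z);print(n,P[n].round(4),(Rm.T@(P[n]-T)).round(4))
for a,b in(("L0","L1"),("R0","R1"),("cl","cr"),("s0","s1")):
    d=P[b]-P[a];print(a,b,np.linalg.norm(d).round(4),np.degrees(np.arctan2(d[1],d[0])).round(1),((P[a]+P[b])/2).round(4))
```

```text
L0 [0.4494 0.2347 0.105 ] [ 0.0822 -0.0368  0.162 ]
L1 [0.5311 0.2749 0.105 ] [-0.0086 -0.0429  0.162 ]
R0 [0.4345 0.2712 0.105 ] [0.0769 0.0022 0.162 ]
R1 [0.5147 0.3111 0.105 ] [-0.0125 -0.0034  0.162 ]
cl [0.561  0.2778 0.05  ] [-0.0359 -0.0554  0.217 ]
cr [0.4462 0.4372 0.05  ] [-0.0163  0.1401  0.217 ]
s0 [0.5512 0.3046 0.05  ] [-0.0409 -0.0273  0.217 ]
s1 [0.5293 0.3371 0.05  ] [-0.0382  0.0118  0.217 ]
L0 L1 0.0911 26.2 [0.4903 0.2548 0.105 ]
R0 R1 0.0896 26.5 [0.4746 0.2911 0.105 ]
cl cr 0.1965 125.8 [0.5036 0.3575 0.05  ]
s0 s1 0.0392 123.9 [0.5403 0.3209 0.05  ]
```

Request:
{"op": "arm_command", "data": {"increments": "-1.3 -0.9 -4 0 0 -0.03 -0.4;-2.7 -1.7 -8 0 0 -0.065 -0.4;-2.7 -1.7 -11 0 0 -0.065 -0.4;-2.7 -1.7 -11 0 0 -0.065 -0.4;-2.7 -1.7 -11 0 0 -0.065 -0.4"}}

```text
t: 3.35
position: [0.4757, 0.2903, 0.1573]
tool_rot: [-0.227, 0.974, 0.0, -0.0]
ft_force: [0.5, 0.3, 0.4]
grip_width: 0.0283
gripper_force: 0.0
```

Run:
```python
from h import *
s=env.get_state();Rm=R.from_quat(s["tool_rot"]).as_matrix();print(s["position"].round(4),Rm.round(4).tolist(),s["grip_width"],s["joint_vel"].round(3))
w=cam("wrist");im=w["image"]
for u in((.4903,.2548,.105),(.4746,.2911,.105)):print(proj(w,u).round(1))
print(find(w,"coaster_0_mid"))
cv2.imwrite("pics/w2.png",cv2.resize(im[0:300,160:480],(640,600),interpolation=cv2.INTER_CUBIC))
```

```text
[0.4757 0.2903 0.1573] [[-0.8968, -0.4424, -0.0001], [-0.4424, 0.8968, 0.0], [0.0001, 0.0, -1.0]] 0.028331958023722844 [-0.    -0.017 -0.063 -0.002 -0.002  0.   ]
[263.2 204.4]
[314.5 206.9]
[([257, 134, 281, 245], 0.59), ([228, 24, 313, 120], 0.58)]
```

View pics/w2.png

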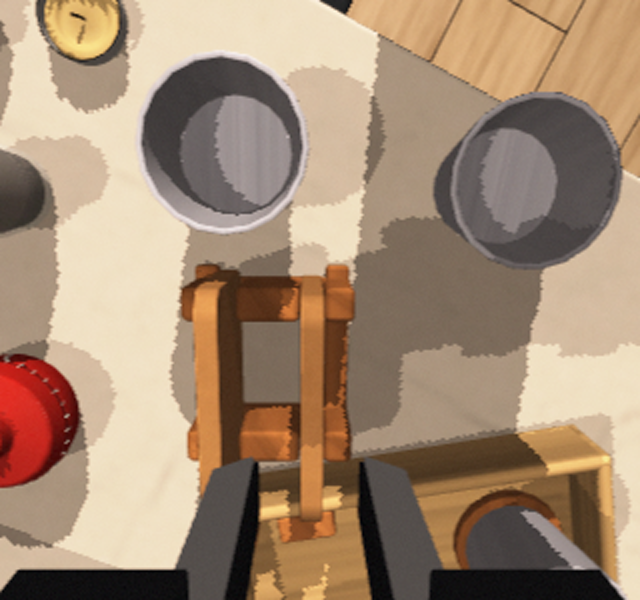

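The coaster is centred between the fingers, at about (311,400) in the crop against a finger midpoint of 309. I'll descend and grip.

Request:
{"op": "arm_command", "data": {"increments": "0 0 -4 0 0 0 -0.4;0 0 -7 0 0 0 -0.4;0 0 -7.9 0 0 0 -0.4;0 0 -7.9 0 0 0 -0.4;0 0 -7.9 0 0 0 -1;0 0 -7.9 0 0 0 -1;0 0 -7.9 0 0 0 -1;0 0 -7.9 0 0 0 -1;0 0 -7.9 0 0 0 -1;0 0 -7.9 0 0 0 -1", "grip_force": 18}}

```text
t: 4.45
position: [0.4768, 0.291, 0.0799]
tool_rot: [-0.227, 0.974, 0.001, 0.002]
ft_force: [-0.2, 0.3, 5.6]
grip_width: 0.0087
gripper_force: 18.0
```

Request:
{"op": "arm_command", "data": {"increments": "0 0 -0 0 0 0 -1;0 0 3 0 0 0 -1;0 0 6 0 0 0 -1;0 0 9 0 0 0 -1;0 0 12 0 0 0 -1;0 0 12 0 0 0 -1;3 1 12 0 0 0.05 -1;6 2 12 0 0 0.1 -1;9 3.2 12 0 0 0.166 -1;11.5 4.2 12 0 0 0.166 -1;11.5 4.2 12 0 0 0.166 -1;11.5 4.2 12 0 0 0.166 -1;11.5 4.2 12 0 0 0.166 -1"}}

```text
t: 5.75
position: [0.5896, 0.332, 0.1972]
tool_rot: [-0.307, 0.952, -0.0, -0.001]
ft_force: [-0.2, 1.1, 0.1]
grip_width: 0.0088
gripper_force: 18.0
```

Run:
```python
from h import *
s=env.get_state();Rm=R.from_quat(s["tool_rot"]).as_matrix();print(s["position"].round(4),Rm.round(4).tolist(),s["grip_width"],s["joint_vel"].round(3))
w=cam("wrist");im=w["image"];cv2.imwrite("pics/w3.png",im)
cv2.imwrite("pics/w3c.png",cv2.resize(im[60:260,220:480],(780,600),interpolation=cv2.INTER_CUBIC))
```

```text
[0.5896 0.332  0.1972] [[-0.8114, -0.5845, -0.0016], [-0.5845, 0.8114, -0.0006], [0.0017, 0.0005, -1.0]] 0.008805425971309306 [ 0.002 -0.023 -0.005  0.     0.001  0.001]
```

View pics/w3c.png

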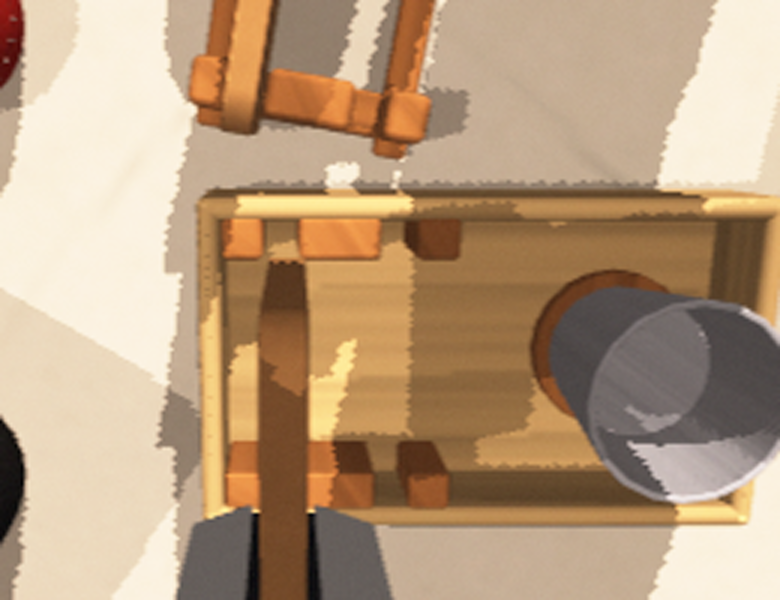

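Run:
```python
from h import *
s=env.get_state();Rm=R.from_quat(s["tool_rot"]).as_matrix();T=s["position"]
w=cam("wrist")
f=lambda c,z:(Rm.T@(ray(w,(220+(c[0]+.5)/3-.5,60+(c[1]+.5)/3-.5),z)-T)).round(4)
for n,c,z in [("nearwall out",(400,197),.05),("nearwall in",(400,219),.05),("farwall in",(480,507),.05),("farwall out",(480,525),.05),("coaster top near",(285,308),.2223),("coaster bot near",(285,262),.1273),
 ("gapL",(264,240),.05),("gapR",(299,240),.05),("b2R",(381,240),.05),("fb2R",(373,480),.05),("left out",(202,220),.05),("left out far",(208,515),.05),("right out near",(785,205),.05),("right far",(750,520),.05)]:print(n,f(c,z))
```

```text
nearwall out [0.0562 0.0398 0.1479]
nearwall in [0.049  0.04   0.1479]
farwall in [-0.0538  0.0722  0.1478]
farwall out [-0.0608  0.0726  0.1478]
coaster top near [ 0.0484  0.0011 -0.0244]
coaster bot near [0.0443 0.0013 0.0706]
gapL [ 0.0419 -0.0056  0.1479]
gapR [0.042  0.0062 0.1479]
b2R [0.042  0.0338 0.1479]
fb2R [-0.0435  0.0332  0.1478]
left out [ 0.0486 -0.0263  0.1479]
left out far [-0.057  -0.0263  0.1478]
right out near [0.0537 0.1684 0.1479]
right far [-0.0588  0.1706  0.1479]
```

The slot gap, coaster and tool plane line up within about 0.5 mm. I'll shift 1.5 mm along the slot and lower.

Request:
{"op": "arm_command", "data": {"increments": "0.1 0.1 -3 0 0 0 -1;0.1 0.1 -6 0 0 0 -1;0.1 0.1 -7 0 0 0 -1;0.1 0.1 -8 0 0 0 -1;0.1 0.1 -9 0 0 0 -1;0.1 0.1 -10 0 0 0 -1;0.1 0.1 -10.5 0 0 0 -1;0.1 0.1 -10.5 0 0 0 -1"}}

```text
t: 6.65
position: [0.591, 0.3329, 0.0914]
tool_rot: [-0.307, 0.952, -0.0, -0.001]
ft_force: [0.4, -1.0, -1.9]
grip_width: 0.0088
gripper_force: 18.0
```

Free entry. I'll lower the rest.

Request:
{"op": "arm_command", "data": {"increments": "0 0 -0.5 0 0 0 -1;0 0 -1 0 0 0 -1;0 0 -1.2 0 0 0 -1;0 0 -1.4 0 0 0 -1;0 0 -1.4 0 0 0 -1"}}

```text
t: 7.15
position: [0.5915, 0.3332, 0.079]
tool_rot: [-0.307, 0.952, -0.0, -0.0]
ft_force: [0.0, -0.1, -0.1]
grip_width: 0.0086
gripper_force: 18.0
```

Request:
{"op": "arm_command", "data": {"increments": "0 0 -0.1 0 0 0 -1;0 0 -0.2 0 0 0 -1;0 0 -0.2 0 0 0 -1"}}

```text
t: 7.45
position: [0.5917, 0.3331, 0.0788]
tool_rot: [-0.307, 0.952, -0.0, 0.001]
ft_force: [-2.1, -2.8, 6.1]
grip_width: 0.0091
gripper_force: 18.0
```

Request:
{"op": "arm_command", "data": {"increments": "0 0 0 0 0 0 -0.4;0 0 0 0 0 0 -0.4;0 0 0 0 0 0 -0.4;0 0 0 0 0 0 -0.4;0 0 3 0 0 0 -0.4;0 0 7 0 0 0 -0.4;0 0 10 0 0 0 -0.4;-3 -2 10 0 0 -0.05 -0.4;-6.5 -5 10 0 0 -0.1 -0.4;-10 -7.8 10 0 0 -0.166 -0.4;-10 -7.8 10 0 0 -0.166 -0.4;-10 -7.8 9 0 0 -0.166 -0.4;-10 -7.8 9 0 0 -0.166 -0.4"}}

```text
t: 8.75
position: [0.4919, 0.2556, 0.1654]
tool_rot: [-0.227, 0.974, 0.0, -0.001]
ft_force: [-0.7, 0.4, 0.2]
grip_width: 0.0282
gripper_force: 0.0
```

Run:
```python
from h import *
s=env.get_state();Rm=R.from_quat(s["tool_rot"]).as_matrix();print(s["position"].round(4),Rm.round(4).tolist(),s["grip_width"],s["joint_vel"].round(3))
w=cam("wrist");im=w["image"]
print(find(w,"coaster_0_mid"))
cv2.imwrite("pics/w4.png",cv2.resize(im[0:300,160:480],(640,600),interpolation=cv2.INTER_CUBIC))
```

```text
[0.4919 0.2556 0.1654] [[-0.8966, -0.4428, -0.0011], [-0.4428, 0.8966, -0.0001], [0.0011, 0.0004, -1.0]] 0.028156490332457887 [ 0.005  0.019 -0.033 -0.002  0.019  0.002]
[([308, 135, 318, 255], 0.62)]
```

View pics/w4.png

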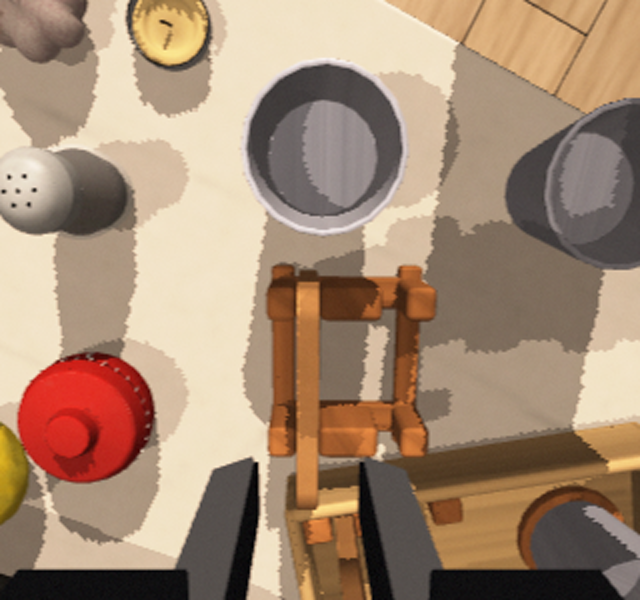

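The coaster is centred at about x=307 against the fingers' 308, and the first coaster is out of the rack. I'll descend and grip.

Request:
{"op": "arm_command", "data": {"increments": "0 0 -4 0 0 0 -0.4;0 0 -7 0 0 0 -0.4;0 0 -8.6 0 0 0 -0.4;0 0 -8.6 0 0 0 -0.4;0 0 -8.6 0 0 0 -1;0 0 -8.6 0 0 0 -1;0 0 -8.6 0 0 0 -1;0 0 -8.6 0 0 0 -1;0 0 -8.6 0 0 0 -1;0 0 -8.6 0 0 0 -1", "grip_force": 18}}

```text
t: 9.85
position: [0.4929, 0.2558, 0.0826]
tool_rot: [-0.227, 0.974, 0.0, 0.002]
ft_force: [0.8, 1.5, 4.9]
grip_width: 0.0085
gripper_force: 18.0
```

Request:
{"op": "arm_command", "data": {"increments": "0 0 0 0 0 0 -1;0 0 3 0 0 0 -1;0 0 6 0 0 0 -1;0 0 9 0 0 0 -1;0 0 12 0 0 0 -1;0 0 12 0 0 0 -1;2 3 12 0 0 0.05 -1;4 6 12 0 0 0.1 -1;6 9 12 0 0 0.166 -1;7.5 11 12 0 0 0.166 -1;7.5 11 12 0 0 0.166 -1;7.5 11 12 0 0 0.166 -1;7.5 11 12 0 0 0.166 -1"}}

```text
t: 11.15
position: [0.5658, 0.3643, 0.2]
tool_rot: [-0.307, 0.952, -0.0, -0.001]
ft_force: [0.5, -0.2, 0.8]
grip_width: 0.0083
gripper_force: 18.0
```

Run:
```python
from h import *
s=env.get_state();Rm=R.from_quat(s["tool_rot"]).as_matrix();print(s["position"].round(4),Rm.round(4).tolist(),s["grip_width"],s["joint_vel"].round(3))
w=cam("wrist");im=w["image"];cv2.imwrite("pics/w5.png",im)
cv2.imwrite("pics/w5c.png",cv2.resize(im[60:260,220:480],(780,600),interpolation=cv2.INTER_CUBIC))
```

```text
[0.5658 0.3643 0.2   ] [[-0.8117, -0.584, -0.0017], [-0.584, 0.8117, -0.0011], [0.0021, 0.0001, -1.0]] 0.008334183382678684 [-0.004 -0.018 -0.008  0.003 -0.002  0.002]
```

View pics/w5c.png

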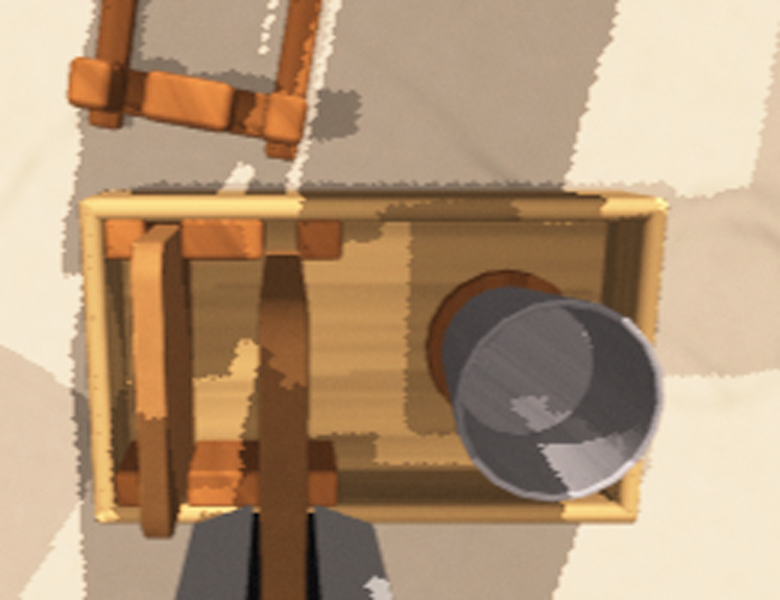

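Slot gap centre is at x≈280.5 and the coaster at about 284. I'll apply a small shift and lower.

Request:
{"op": "arm_command", "data": {"increments": "0.25 0.1 -3 0 0 0 -1;0.25 0.1 -6 0 0 0 -1;0.25 0.1 -7 0 0 0 -1;0.25 0.1 -8 0 0 0 -1;0.25 0.1 -9 0 0 0 -1;0.25 0.1 -10 0 0 0 -1;0.25 0.1 -10.5 0 0 0 -1;0.25 0.1 -10.5 0 0 0 -1"}}

```text
t: 12.0
position: [0.5688, 0.3661, 0.0951]
tool_rot: [-0.307, 0.952, -0.0, -0.001]
ft_force: [-1.1, 1.3, -0.1]
grip_width: 0.0085
gripper_force: 18.0
```

Request:
{"op": "arm_command", "data": {"increments": "0 0 -0.5 0 0 0 -1;0 0 -1 0 0 0 -1;0 0 -1.2 0 0 0 -1;0 0 -1.4 0 0 0 -1;0 0 -1.5 0 0 0 -1;0 0 -1.6 0 0 0 -1;0 0 -1.6 0 0 0 -1"}}

```text
t: 12.7
position: [0.5692, 0.3663, 0.0809]
tool_rot: [-0.307, 0.952, 0.0, 0.0]
ft_force: [-1.3, -1.5, 4.1]
grip_width: 0.0087
gripper_force: 18.0
```

Request:
{"op": "arm_command", "data": {"increments": "0 0 0 0 0 0 -0.4;0 0 0 0 0 0 -0.4;0 0 0 0 0 0 -0.4;0 0 0 0 0 0 -0.4;0 0 4 0 0 0 -0.4;0 0 8 0 0 0 -0.4;0 0 12 0 0 0 -0.4;-4 -2 16 0 0 0 0.5;-8 -4 16 0 0 0 1;-12 -6 16 0 0 0 1;-16 -8 16 0 0 0 1;-19 -9.6 16 0 0 0 1;-19 -9.6 16 0 0 0 1;-19 -9.6 16 0 0 0 1;-19 -9.6 16 0 0 0 1"}}

```text
t: 14.2
position: [0.3799, 0.2707, 0.2397]
tool_rot: [-0.307, 0.952, 0.0, 0.0]
ft_force: [-0.1, -0.4, 0.1]
grip_width: 0.0886
gripper_force: 0.0
```

```bash
cat >> h.py <<'E'
def rims(p,z,rad=.0325,gates=None,show=None):
    """fit rim: for guess world xy, refine by ellipse of bright/dark edges: search best centre by gradient along projected circle"""
    g=cv2.GaussianBlur(cv2.cvtColor(p["image"],cv2.COLOR_BGR2GRAY),(3,3),0).astype(np.float32)
    gx=cv2.Sobel(g,cv2.CV_32F,1,0);gy=cv2.Sobel(g,cv2.CV_32F,0,1);m=np.minimum(np.hypot(gx,gy),150)
    a=np.linspace(0,2*np.pi,120,endpoint=False);out=[]
    E=p["extrinsics"];K=p["intrinsics"]
    def score(x,y):
        P=np.c_[x+rad*np.cos(a),y+rad*np.sin(a),np.full(120,z)]
        c=(P-E[:3,3])@E[:3,:3];q=c@K.T;q=(q[:,:2]/q[:,2:]).astype(np.float32)
        v=cv2.remap(m,q[:,0].reshape(-1,1),q[:,1].reshape(-1,1),cv2.INTER_LINEAR,borderValue=0)
        return v.mean()
    for x0,y0 in gates:
        best=(0,x0,y0)
        for st,n in((.003,10),(.001,4),(.0003,4)):
            _,xc,yc=best;best=(0,)+best[1:]
            best=max((score(xc+i*st,yc+j*st),xc+i*st,yc+j*st) for i in range(-n,n+1) for j in range(-n,n+1))
        out.append(np.round(best,4))
    return out
E
python3 - <<'E'
from h import *
s=env.get_state();Rm=R.from_quat(s["tool_rot"]).as_matrix();print(s["position"].round(4),s["grip_width"],s["joint_vel"].round(3),np.round(s["qpos"],2))
w=cam("wrist");im=w["image"];cv2.imwrite("pics/w6.png",im)
print(find(w,"tumbler_0_mid"))
r=rims(w,.088,gates=[(.36,.328),(.40,.217)]);print(r)
r2=rims(w,.096,gates=[(.518,.433)]);print(r2)
t=cam("top");print(rims(t,.088,gates=[(.36,.328),(.40,.217)]),rims(t,.096,gates=[(.518,.433)]))
a=np.linspace(0,6.3,200)
for _,x,y in r:
    for b in a: cv2.circle(im,tuple(int(v) for v in proj(w,(x+.0325*np.cos(b),y+.0325*np.sin(b),.088)).round()),0,(0,255,0),-1)
for _,x,y in r2:
    for b in a: cv2.circle(im,tuple(int(v) for v in proj(w,(x+.0325*np.cos(b),y+.0325*np.sin(b),.096)).round()),0,(0,255,0),-1)
cv2.imwrite("pics/w6c.png",im)
E
```

```text
[0.3799 0.2707 0.2397] 0.08861368993429407 [-0.     0.02  -0.008 -0.001  0.003  0.001] [ 0.5  -0.1   1.46  0.    1.79 -1.7 ]
[([236, 158, 298, 223], 0.74)]
[array([102.3823,   0.3587,   0.3297]), array([114.9003,   0.419 ,   0.243 ])]
[array([52.9158,  0.5454,  0.4652])]
[array([39.4997,  0.3674,  0.3559]), array([52.7561,  0.4147,  0.1837])] [array([105.9605,   0.5173,   0.436 ])]
```

View pics/w6c.png

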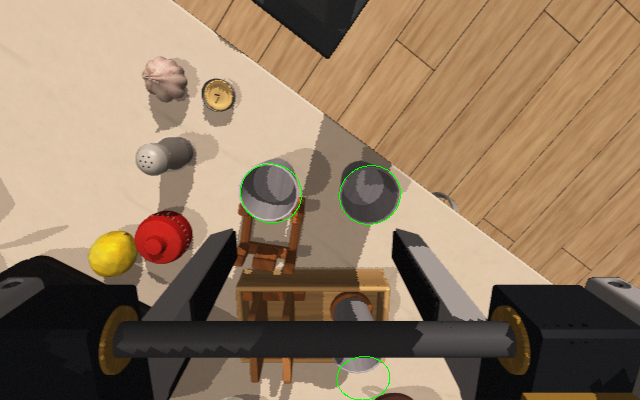

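Tumbler A fits well at (.3587,.3297). Tumbler B seems to have been knocked toward the rack, so I'll re-measure it later. I'll grasp A now.

Request:
{"op": "arm_command", "data": {"increments": "-1 3 -3 0 0 0 1;-2.1 5.9 -6 0 0 0 1;-2.1 5.9 -9 0 0 0 1;-2.1 5.9 -12 0 0 0 1;-2.1 5.9 -15 0 0 0 1;-2.1 5.9 -17 0 0 0 1;-2.1 5.9 -17.6 0 0 0 1;-2.1 5.9 -17.6 0 0 0 1;-2.1 5.9 -17.6 0 0 0 0.4;-2.1 5.9 -17.6 0 0 0 0.2;-2.1 5.9 -17.6 0 0 0 0;-2.1 5.9 -17.6 0 0 0 -0.2;-2.1 5.9 -17.6 0 0 0 -0.4;-2.1 5.9 -17.6 0 0 0 -0.4;-2.1 5.9 -17.6 0 0 0 -0.4", "grip_force": 20}}

```text
t: 15.85
position: [0.3588, 0.3294, 0.0647]
tool_rot: [-0.307, 0.952, 0.0, 0.001]
ft_force: [1.3, -1.0, 4.2]
grip_width: 0.0632
gripper_force: 20.0
```

Request:
{"op": "arm_command", "data": {"increments": "0 0 2 0 0 0 -0.4;0 0 5 0 0 0 -0.4;0 0 9 0 0 0 -0.4;0 0 13 0 0 0 -0.4;3 2 15 0 0 0 -0.4;6 4 15 0 0 0 -0.4;9 6 15 0 0 0 -0.4;12 8 15 0 0 0 -0.4;14 9.5 15 0 0 0 -0.4;15.9 10.6 15 0 0 0 -0.4;15.9 10.6 15 0 0 0 -0.4;15.9 10.6 15 0 0 0 -0.4;15.9 10.6 15 0 0 0 -0.4;15.9 10.6 15 0 0 0 -0.4"}}

```text
t: 17.25
position: [0.5162, 0.435, 0.2144]
tool_rot: [-0.307, 0.952, 0.0, 0.0]
ft_force: [-0.4, -0.4, -3.2]
grip_width: 0.0633
gripper_force: 20.0
```

Run:
```python
from h import *
s=env.get_state();Rm=R.from_quat(s["tool_rot"]).as_matrix();T=s["position"];print(T.round(4),s["grip_width"],s["gripper_force"],np.round(s["ft_force"],1),s["joint_vel"].round(3))
w=cam("wrist");im=w["image"];cv2.imwrite("pics/w7.png",im)
zr=T[2]-.0647+.088
h=rims(w,zr,gates=[T[:2]]);print("held rim",h,(Rm.T@(np.r_[h[0][1:],zr]-T)).round(4))
c=rims(w,.096,gates=[(.5176,.4357)]);print("caddy rim",c)
t=cam("top");tt=rims(t,.096,gates=[(.5176,.4357)]);th=rims(t,zr,gates=[T[:2]]);print("top",tt,th, rims(t,.088,gates=[(.419,.243),(.40,.217)]))
cv2.imwrite("pics/t7.png",t["image"])
a=np.linspace(0,6.3,200)
for X,z,col in((h[0],zr,(0,255,0)),(c[0],.096,(0,0,255))):
    for b in a: cv2.circle(im,tuple(int(v) for v in proj(w,(X[1]+.0325*np.cos(b),X[2]+.0325*np.sin(b),z)).round()),0,col,-1)
A=cv2.resize(im[100:400,160:480],(640,600));cv2.imwrite("pics/w7c.png",A)
```

```text
[0.5162 0.435  0.2144] 0.0633454702221848 19.999590060906485 [-0.4 -0.4 -3.2] [-0.001 -0.001 -0.005 -0.    -0.002  0.   ]
held rim [array([78.1644,  0.5152,  0.435 ])] [ 0.0008  0.0006 -0.0233]
caddy rim [array([67.9183,  0.4899,  0.4173])]
top [array([76.3594,  0.5296,  0.4664])] [array([78.859 ,  0.5129,  0.4237])] [array([125.3976,   0.4217,   0.2393]), array([125.3976,   0.4217,   0.2393])]
```

View pics/w7c.png

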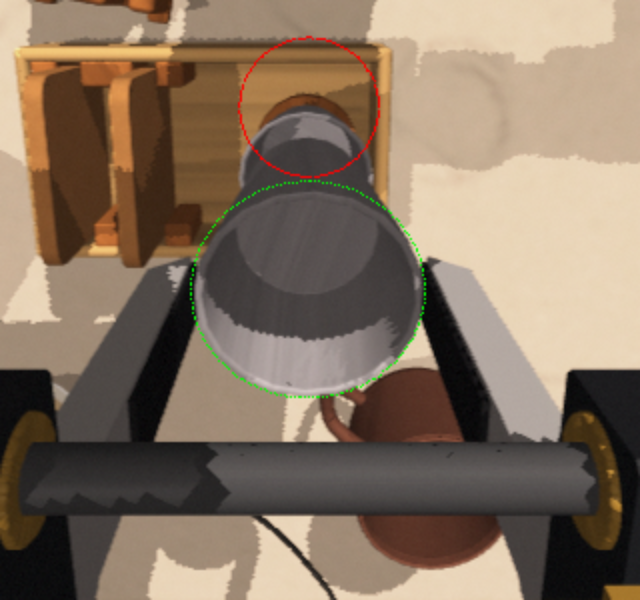

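The held tumbler's rim runs from about y=190 to 396 in the crop. The caddy tumbler's near rim is at y≈112, and both are centred at x≈308.

Run:
```python
from h import *
s=env.get_state();Rm=R.from_quat(s["tool_rot"]).as_matrix();T=s["position"]
w=cam("wrist");zr=T[2]-.0647+.088
f=lambda c,z:(Rm.T@(ray(w,(160+(c[0]+.5)/2-.5,100+(c[1]+.5)/2-.5),z)-T)).round(4)
for n,c,z in(("held near",(309,190),zr),("held far",(309,396),zr),("hl",(197,290),zr),("hr",(422,290),zr),("caddy near",(308,112),.096),("cl",(243,160),.096),("cr",(372,160),.096),("wall near out",(200,45),.05),("wall far out",(70,258),.05)):print(n,f(c,z))
im=cv2.imread("pics/w7.png");g=cv2.cvtColor(im,cv2.COLOR_BGR2GRAY)
print(g[145:205,314].tolist());print(g[285:305,314].tolist())
```

```text
held near [ 0.0308  0.0009 -0.0233]
held far [-0.0313  0.001  -0.0233]
hl [ 0.002  -0.0301 -0.0233]
hr [ 0.002   0.0324 -0.0233]
caddy near [0.0301 0.0006 0.1186]
cl [ 0.007  -0.0304  0.1186]
cr [0.0071 0.0312 0.1187]
wall near out [ 0.0582 -0.0559  0.1646]
wall far out [-0.0605 -0.1349  0.1647]
[128, 111, 48, 64, 71, 73, 61, 56, 60, 60, 66, 126, 124, 114, 127, 125, 127, 125, 127, 125, 127, 130, 128, 109, 64, 62, 62, 63, 63, 62, 59, 60, 62, 61, 61, 61, 59, 59, 58, 59, 59, 59, 58, 60, 60, 60, 60, 62, 60, 59, 62, 93, 85, 81, 77, 88, 87, 88, 85, 86]
[167, 169, 167, 169, 169, 168, 168, 168, 169, 181, 205, 190, 171, 194, 217, 216, 214, 189, 186, 145]
```

Held and caddy tumblers agree within 2 mm. I'll shift by (+1.5,+0.7) mm, which also matches the independent estimate, and lower.

Request:
{"op": "arm_command", "data": {"increments": "0.15 0.07 0 0 0 0 -0.4;0.15 0.07 -2 0 0 0 -0.4;0.15 0.07 -4 0 0 0 -0.4;0.15 0.07 -5 0 0 0 -0.4;0.15 0.07 -6 0 0 0 -0.4;0.15 0.07 -7 0 0 0 -0.4;0.15 0.07 -7.7 0 0 0 -0.4;0.15 0.07 -8.3 0 0 0 -0.4;0.15 0.07 -8.8 0 0 0 -0.4;0.15 0.07 -9.2 0 0 0 -0.4;0.15 0.07 -9.2 0 0 0 -0.4"}}

```text
t: 18.5
position: [0.5185, 0.436, 0.1214]
tool_rot: [-0.307, 0.952, 0.0, -0.0]
ft_force: [0.1, 0.9, -2.0]
grip_width: 0.0635
gripper_force: 20.0
```

Request:
{"op": "arm_command", "data": {"increments": "0 0 -0.2 0 0 0 -0.4;0 0 -0.4 0 0 0 -0.4;0 0 -0.6 0 0 0 -0.4;0 0 -0.75 0 0 0 -0.4;0 0 -0.85 0 0 0 -0.4;0 0 -0.95 0 0 0 -0.4;0 0 -0.95 0 0 0 -0.4"}}

```text
t: 19.2
position: [0.5186, 0.436, 0.1122]
tool_rot: [-0.307, 0.952, 0.0, -0.0]
ft_force: [1.1, 1.5, -1.7]
grip_width: 0.0633
gripper_force: 20.0
```

Request:
{"op": "arm_command", "data": {"increments": "0 0 -0.05 0 0 0 -0.4;0 0 -0.1 0 0 0 -0.4;0 0 -0.13 0 0 0 -0.4;0 0 -0.13 0 0 0 -0.4;0 0 -0.13 0 0 0 -0.4"}}

```text
t: 19.7
position: [0.5187, 0.4361, 0.1115]
tool_rot: [-0.307, 0.952, 0.0, 0.0]
ft_force: [0.4, -0.1, 0.6]
grip_width: 0.0634
gripper_force: 20.0
```

It's seated: the z force went from -2 to +0.6 N at the expected height. I'll release, rise, and look at tumbler B.

Request:
{"op": "arm_command", "data": {"increments": "0 0 0 0 0 0 0.4;0 0 0 0 0 0 0.5;0 0 0 0 0 0 0.6;0 0 0 0 0 0 0.8;0 0 0 0 0 0 1;0 0 0 0 0 0 1;0 0 3 0 0 0 1;0 0 6 0 0 0 1;0 0 10 0 0 0 1;-3 -5 13 0 0 0 1;-6 -10 13 0 0 0 1;-9 -15 13 0 0 0 1;-11.5 -19 13 0 0 0 1;-11.5 -19 13 0 0 0 1;-11.5 -19 13 0 0 0 1;-11.5 -19 13 0 0 0 1;-11.5 -19 13 0 0 0 1"}}

```text
t: 21.4
position: [0.4041, 0.2467, 0.2409]
tool_rot: [-0.307, 0.952, 0.0, 0.0]
ft_force: [0.4, 0.1, 0.4]
grip_width: 0.0936
gripper_force: 0.0
```

Run:
```python
from h import *
s=env.get_state();Rm=R.from_quat(s["tool_rot"]).as_matrix();T=s["position"];print(T.round(4),s["grip_width"],s["joint_vel"].round(3))
w=cam("wrist");im=w["image"].copy();t=cam("top");I=t["image"].copy()
print(find(w,"tumbler_0_mid"),find(t,"tumbler_0_mid"))
rb=rims(w,.088,gates=[(.4217,.2393)]);tb=rims(t,.088,gates=[(.4217,.2393)]);tc=rims(t,.134,gates=[(.518,.4358)]);print(rb,tb,tc)
a=np.linspace(0,6.3,200)
def draw(p,J,X,z):
    for b in a: cv2.circle(J,tuple(int(v) for v in proj(p,(X[1]+.0325*np.cos(b),X[2]+.0325*np.sin(b),z)).round()),0,(0,255,0),-1)
draw(w,im,rb[0],.088);draw(t,I,tb[0],.088);draw(t,I,tc[0],.134)
cv2.imwrite("pics/wt8.png",np.hstack([cv2.resize(im[90:390,160:480],(400,375)),cv2.resize(I[110:290,190:382],(400,375))]))
```

```text
[0.4041 0.2467 0.2409] 0.09355141543098842 [ 0.006  0.018 -0.005 -0.002  0.003 -0.001]
[([269, 153, 329, 217], 0.64)] []
[array([107.1069,   0.4193,   0.2407])] [array([33.1437,  0.4457,  0.2563])] [array([92.0415,  0.516 ,  0.4381])]
```

View pics/wt8.png

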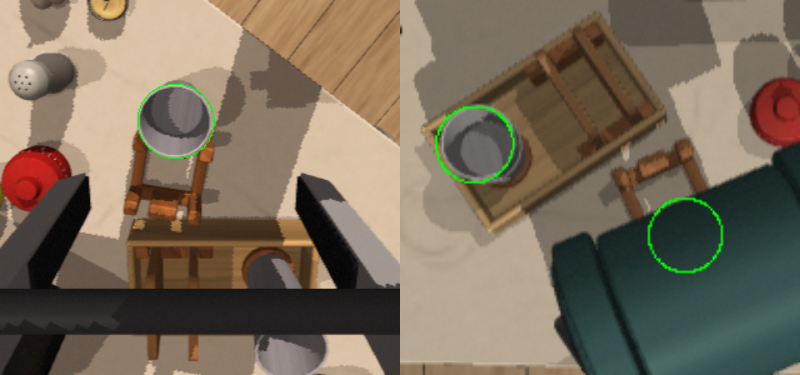

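Run:
```python
from h import *
w=cam("wrist");t=cam("scene");im=w["image"].copy();I=t["image"].copy()
print("floor fit",rims(w,.038,rad=.0245,gates=[(.4193,.2407)]),"scene rim",rims(t,.088,gates=[(.4193,.2407)]))
a=np.linspace(0,2*np.pi,160)
def crop(p,J,c,s,k):
    u,v=(proj(p,c)-s).astype(int);u,v=max(u,0),max(v,0)
    C=cv2.resize(J[v:v+2*s,u:u+2*s],(400,400),interpolation=cv2.INTER_CUBIC);f=400/(2*s)
    for r,z,col in((.0325,.088,(0,255,0)),(.0245,.038,(0,0,255)),(.0235,0,(255,0,0))):
        for b in a[::4]:
            q=(proj(p,(c[0]+r*np.cos(b),c[1]+r*np.sin(b),z))-(u,v)+.5)*f;cv2.circle(C,tuple(int(x) for x in q),1,col,-1)
    return C
c=(.4193,.2407,.05)
cv2.imwrite("pics/v9.png",np.hstack([crop(w,im,c,50,0),crop(t,I,c,40,0)]))
```

```text
floor fit [array([97.3514,  0.422 ,  0.2407])] scene rim [array([111.2317,   0.4253,   0.2391])]
```

View pics/v9.png

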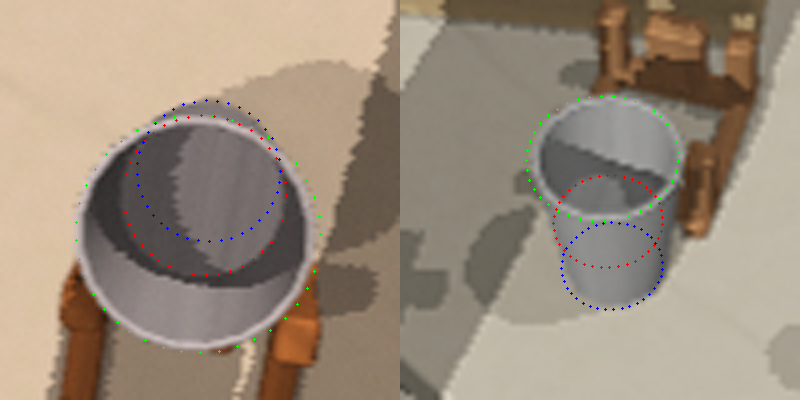

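B stands upright at about (.420,.2407), close to the rack, and the fingers clear the rails. I'll grasp it.

Request:
{"op": "arm_command", "data": {"increments": "0.8 -0.3 -3 0 0 0 1;1.6 -0.6 -6 0 0 0 1;1.6 -0.6 -9 0 0 0 1;1.6 -0.6 -12 0 0 0 1;1.6 -0.6 -15 0 0 0 1;1.6 -0.6 -17 0 0 0 1;1.6 -0.6 -17.6 0 0 0 1;1.6 -0.6 -17.6 0 0 0 1;1.6 -0.6 -17.6 0 0 0 0.6;1.6 -0.6 -17.6 0 0 0 0.5;1.6 -0.6 -17.6 0 0 0 0.4;1.6 -0.6 -17.6 0 0 0 0.3;1.6 -0.6 -17.6 0 0 0 0;1.6 -0.6 -17.6 0 0 0 -0.4;1.6 -0.6 -17.6 0 0 0 -0.4;1.6 -0.6 -17.6 0 0 0 -0.4", "grip_force": 20}}

```text
t: 23.3
position: [0.4203, 0.24, 0.0658]
tool_rot: [-0.307, 0.952, -0.0, 0.001]
ft_force: [1.5, -1.8, 5.2]
grip_width: 0.0636
gripper_force: 20.0
```

Request:
{"op": "arm_command", "data": {"increments": "0 0 2 0 0 0 -0.4;0 0 5 0 0 0 -0.4;0 0 9 0 0 0 -0.4;0 0 14 0 0 0 -0.4;0 0 19 0 0 0 -0.4;0 0 19 0 0 0 -0.4;2 4 19 0 0 0 -0.4;4 8 19 0 0 0 -0.4;6 12 19 0 0 0 -0.4;8 16 19 0 0 0 -0.4;9.7 19.6 19 0 0 0 -0.4;9.7 19.6 19 0 0 0 -0.4;9.7 19.6 19 0 0 0 -0.4;9.7 19.6 19 0 0 0 -0.4;9.7 19.6 19 0 0 0 -0.4"}}

```text
t: 24.8
position: [0.5162, 0.435, 0.2559]
tool_rot: [-0.307, 0.952, 0.0, 0.0]
ft_force: [-0.4, -0.2, -1.9]
grip_width: 0.0637
gripper_force: 20.0
```

Run:
```python
from h import *
s=env.get_state();T=s["position"];print(T.round(4),s["grip_width"],np.round(s["ft_force"],1),s["joint_vel"].round(3))
w=cam("wrist");im=w["image"];cv2.imwrite("pics/w10.png",im)
cv2.imwrite("pics/w10c.png",cv2.resize(im[100:400,160:480],(640,600)))
```

```text
[0.5162 0.435  0.2559] 0.06372567403022002 [-0.4 -0.2 -1.9] [-0.002 -0.011 -0.007 -0.     0.002  0.001]
```

View pics/w10c.png

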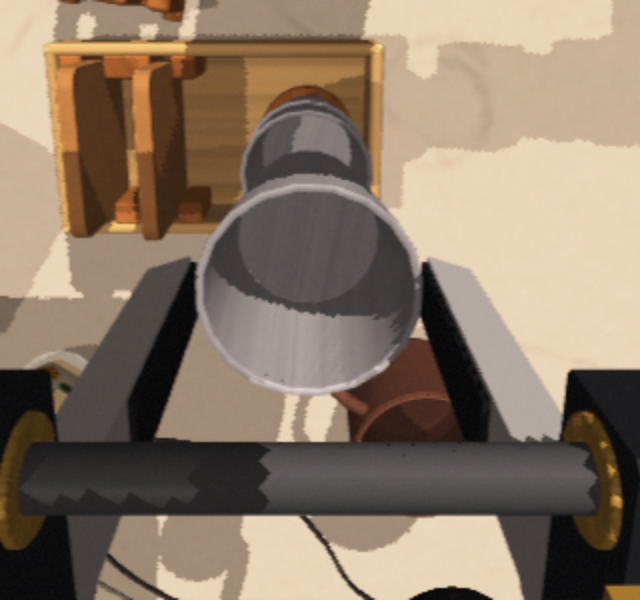

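The held rim runs y≈183–392 and x≈197–420. The nested tumbler's near rim is at y≈108, with sides at x≈243–371. I'll work out the offset.

Run:
```python
from h import *
s=env.get_state();Rm=R.from_quat(s["tool_rot"]).as_matrix();T=s["position"]
w=cam("wrist");zr=T[2]-.0658+.088
f=lambda c,z:(Rm.T@(ray(w,(160+(c[0]+.5)/2-.5,100+(c[1]+.5)/2-.5),z)-T)).round(4)
im=cv2.imread("pics/w10.png");g=cv2.cvtColor(im,cv2.COLOR_BGR2GRAY)
print(g[140:200,314].tolist())
for n,c,z in(("held near",(309,183),zr),("held far",(309,392),zr),("hl",(197,285),zr),("hr",(420,285),zr),("A near",(308,108),.134),("cl",(243,165),.134),("cr",(371,165),.134),("cad near",(308,98),.096),("wn",(220,43),.05),("wf",(90,238),.05)):print(n,f(c,z))
```

```text
[134, 131, 97, 43, 70, 72, 70, 54, 62, 68, 133, 102, 61, 61, 69, 132, 117, 115, 126, 129, 129, 129, 129, 131, 130, 132, 131, 127, 127, 125, 125, 125, 127, 127, 125, 91, 61, 59, 60, 61, 62, 61, 59, 61, 61, 61, 70, 138, 137, 138, 137, 139, 186, 174, 151, 132, 92, 84, 86, 85]
held near [ 0.0324  0.0009 -0.0222]
held far [-0.0307  0.001  -0.0222]
hl [ 0.003  -0.0303 -0.0222]
hr [ 0.003   0.0319 -0.0222]
A near [0.0314 0.0006 0.1223]
cl [ 0.0037 -0.0308  0.1223]
cr [0.0038 0.0311 0.1223]
cad near [0.0312 0.0006 0.1603]
wn [ 0.0571 -0.0507  0.2062]
wf [-0.063  -0.1366  0.2064]
```

Request:
{"op": "arm_command", "data": {"increments": "0.22 0.12 0 0 0 0 -0.4;0.22 0.12 -2 0 0 0 -0.4;0.22 0.12 -4 0 0 0 -0.4;0.22 0.12 -5 0 0 0 -0.4;0.22 0.12 -6 0 0 0 -0.4;0.22 0.12 -7 0 0 0 -0.4;0.22 0.12 -8 0 0 0 -0.4;0.22 0.12 -8.6 0 0 0 -0.4;0.22 0.12 -9.1 0 0 0 -0.4;0.22 0.12 -9.5 0 0 0 -0.4;0.22 0.12 -9.5 0 0 0 -0.4"}}

```text
t: 26.0
position: [0.5186, 0.437, 0.1594]
tool_rot: [-0.307, 0.952, -0.0, -0.0]
ft_force: [0.4, -0.2, -2.9]
grip_width: 0.0638
gripper_force: 20.0
```

Request:
{"op": "arm_command", "data": {"increments": "0 0 -0.2 0 0 0 -0.4;0 0 -0.4 0 0 0 -0.4;0 0 -0.55 0 0 0 -0.4;0 0 -0.7 0 0 0 -0.4;0 0 -0.8 0 0 0 -0.4;0 0 -0.85 0 0 0 -0.4;0 0 -0.85 0 0 0 -0.4"}}

```text
t: 26.7
position: [0.5187, 0.4371, 0.1514]
tool_rot: [-0.307, 0.952, -0.0, -0.0]
ft_force: [-0.2, -0.2, -2.4]
grip_width: 0.0637
gripper_force: 20.0
```

Request:
{"op": "arm_command", "data": {"increments": "0 0 -0.05 0 0 0 -0.4;0 0 -0.1 0 0 0 -0.4;0 0 -0.14 0 0 0 -0.4;0 0 -0.14 0 0 0 -0.4;0 0 -0.14 0 0 0 -0.4"}}

```text
t: 27.2
position: [0.519, 0.4372, 0.1506]
tool_rot: [-0.307, 0.952, 0.0, 0.0]
ft_force: [-0.1, -1.3, 0.2]
grip_width: 0.0634
gripper_force: 20.0
```

Seated the same way as the first. I'll release and retreat clear.

Request:
{"op": "arm_command", "data": {"increments": "0 0 0 0 0 0 0.4;0 0 0 0 0 0 0.5;0 0 0 0 0 0 0.6;0 0 0 0 0 0 0.8;0 0 0 0 0 0 1;0 0 0 0 0 0 1;0 0 3 0 0 0 1;0 0 6 0 0 0 1;0 0 10 0 0 0 1;-3 2 12 0 0 0 1;-7 4 12 0 0 0 1;-11 6 12 0 0 0 1;-15 8 12 0 0 0 1;-19 10 12 0 0 0 1;-19 10 12 0 0 0 1;-19 10 12 0 0 0 1"}}

```text
t: 28.8
position: [0.3279, 0.5377, 0.2704]
tool_rot: [-0.308, 0.951, 0.0, 0.0]
ft_force: [0.1, -0.4, -0.4]
grip_width: 0.0941
gripper_force: 0.0
```

Run:
```python
from h import *
s=env.get_state();print(s["position"].round(4))
t=cam("top");c=cam("scene");print(rims(t,.172,gates=[(.518,.4358)]))
A=cv2.resize(t["image"][105:285,190:382],(400,375),interpolation=cv2.INTER_CUBIC);B=cv2.resize(c["image"][95:275,230:422],(400,375),interpolation=cv2.INTER_CUBIC)
cv2.imwrite("pics/end.png",np.hstack([A,B]))
```

```text
[0.3279 0.5377 0.2704]
[array([83.2809,  0.5177,  0.4321])]
```

View pics/end.png

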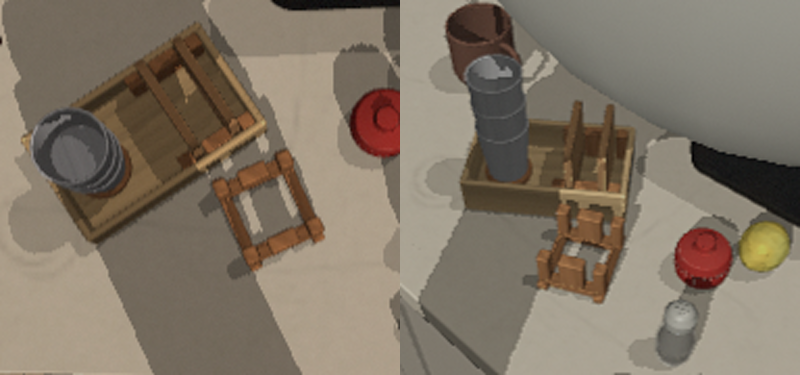

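The final pictures show both coasters upright in separate slots (crop (170,110) and (205,85)). The stack of three tumblers stands straight (crop (497,120)), with even 38 mm steps, and the rack is empty.

```bash
python3 -c "
from cell import env
print(env.hand_in())"
```

```text
the job is handed in; nothing more can be done
None
```

The caddy is packed and handed in at about 29 s on the robot's clock: both coasters are down in their own slots and the two loose tumblers are nested upright in the caddy's tumbler; the hand-in call returned no verdict.

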